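# Discharge at the static tester

## Task

Before the electronics on this bench are handled, static must be discharged at the small static tester: with the fingertips, touch its round bare steel plate lightly so that it sinks a little, keep it there for a good second, and let go. Then press its green button well down, gently, and withdraw clear of everything. Leave the red button between them alone, do not pick up or push away the tester, and leave the fuse box, the battery and the solder reel near it undisturbed.

Things in the scene. Friction and masses are not known exactly. Their poses are not given: they have to be found in the camera images.
- tester: static tester: flat light grey box with a dark lid, 160 x 70 x 28 mm, about 0.9 kg, standing loose on rubber feet on the bench; a round steel plate, a red button and a green button stand in a row along its top, 50 mm apart. Origin: centre of its underside; x runs along its 160 mm length from the steel plate to the green button, z up. It may point any way round
- plate_top (a point): centre of the top face of the bare steel touch plate, 36 mm across; lies at x = -50 mm, y = 0, z = 38 mm in the tester's frame and stands 10 mm above its lid; sinks as it is pressed
- red_top (a point): centre of the top face of the red button, 24 mm across; lies at x = 0 mm, y = 0, z = 38 mm in the tester's frame and stands 10 mm above its lid; sinks as it is pressed
- green_top (a point): centre of the top face of the green button, 24 mm across; lies at x = 50 mm, y = 0, z = 38 mm in the tester's frame and stands 10 mm above its lid; sinks as it is pressed
- plate (a joint): how far the steel touch plate is pressed down, in m: 0 up, 0.007 against its stop; a spring returns it (it starts to move at about 0.8 N, needs about 0.6 N more per mm, and about 5 N to reach the stop)
- red (a joint): how far the red button is pressed down, in m: 0 up, 0.007 against its stop; a spring returns it (it starts to move at about 0.8 N, needs about 0.6 N more per mm, and about 5 N to reach the stop)
- green (a joint): how far the green button is pressed down, in m: 0 up, 0.007 against its stop; a spring returns it (it starts to move at about 0.8 N, needs about 0.6 N more per mm, and about 5 N to reach the stop)
- fuses: black fuse box with coloured fuses on top, 48 x 66 x 30 mm, loose; origin: centre of its underside
- battery: 9 V block battery standing upright, black with a cream band, 18 x 27 x 48 mm, loose; origin: centre of its underside
- solder: small solder reel with blue flanges, 53 mm across, 28 mm tall, loose; origin: centre of its underside
Things that resemble listed ones, but are neither listed nor needed, are in the scene too. There is more than one size of the solder; the job needs the smaller.

How it is judged:
By the outcome, as a careful person would: the job done as asked, in the order asked, and still so for the second after the job is handed in, with the robot touching nothing.
It also fails if it takes over 45 s, if anything falls off the work surface, if the arm or the gripper's body presses on something with over 40 N, if the wrist force passes 120 N, or if a joint passes its speed limit or range.

## Robot

A 6-joint arm with a two-finger parallel gripper is mounted at the origin on the work surface; the furniture and walls round the work are solid. World frame = base frame: x ahead of the robot, y to its left, z up, the work surface at z = 0. Lengths are in m, angles in rad, forces in N, time in s.
With the tool pointing down it reaches from about 0.35 to 0.875 m from the base axis. Payload 4.2 kg.
Tool frame: the origin (TCP) lies at the very end of the fingers, on their centre line; the grasp point (between the pads) lies 19 mm behind it; z points along the fingers, y is the line along which they close (so a half turn about z gives the same grasp; the last joint's range is limited). The gripper opens to 87 mm and grips with 3 to 60 N. Pads are 19 mm wide; open, the fingers measure 117 mm over their backs; the gripper's body (75 mm by 190 mm) begins 51 mm behind the grasp point.
Start: joints at [-0.881, 0.385, 0.008, 0, -1.194, -0.259], TCP at [0.261, -0.568, 0.223] pointing down, gripper open.
Joint ranges: [-3.14, 3.14], [-1.21, 2.06], [-1.07, 1.41], [-3.16, 2.05], [-2.99, -0.16], [-3.1, 3.1]. Speed limits (rad/s): [2.79, 2.79, 3.14, 3.14, 3.14, 3.14].

## Interface

Orientations are given as a unit quaternion [w, x, y, z].
In Python, from rig import * gives the robot as it stands. The module is installed in compiled form; this text tells all that it offers.
- The arm moves only by the tool carry_out, never from a script. Its argument "steps" is a list of rows, each an object of numbers: "dx", "dy", "dz": the shift along the world's x, y, z in m; "turn": the turn about the world's z in degrees. In form: [{"dx": .., "dy": .., "dz": .., "turn": ..}, ...]. A call has 1 to 20 rows; each row shifts and turns the commanded pose from where the row before left it; what a row does not reach is not made up. A row lasts 1/12 s, in which the tool goes at most 41.7 mm and 7.16 degrees, less where a joint would pass 70% of its speed; a pose out of reach is approached as far as the arm can. A call with a gripper value outside its range is refused whole. "gripper" is the opening, from 0 (shut) to 1 (fully open), set as the call begins (left out, the last holds). The fingers move at their own pace and stop on an object; "squeeze" is the grip in N (left out, the last holds). Time passes only in rows, so rows that do not move let the fingers close. It gives the time, the measured TCP pose, the force, the opening and the grip force at its end, in the units of the state.
- get_obs(): the state, without advancing time (a new reading comes with each control period).
- camera(name): name is "scene" or "top" or "wrist"; returns the picture (400x640x3 uint8, blue, green, red); there is no depth.
- camera_model(name): a dict with "camera_matrix" (3x3 intrinsics, pixels), "world_from_camera" (4x4, takes a point from camera to world coordinates). Camera axes: x right, y down, z forward; pixel columns grow to the right and rows downward; lengths in m; the calibration is good to about 2 mm. A picture is of the moment at which its call begins: read the wrist's pose just before it. camera_model takes no time and is no camera call; for the wrist camera it gives the pose at the moment of the call.
- finish_job(): hands the job in; it is judged then, once.
The state is a dict: "clock": time; "joint_positions": joint angles; "dq": joint speeds; "joint_efforts": joint torques, N m; "tool_pos": TCP position; "orientation": TCP orientation; "ft_force": force on the tool from outside, world axes, zero at the start; "moment": the same for the moment, N m; "finger_gap": opening from 0.0 (shut) to 1.0 (fully open); "grasp_force": force on a finger pad.
Only numpy, scipy, OpenCV 4.12 (cv2) and the standard library are available. Lean on these libraries where they do the work, as an engineer would, in place of code of your own. Each camera call takes 0.05 s, during which the arm holds its last target. There are 200 camera calls.

## Working session

There is one attempt and no reset: what is moved stays moved. The work goes in short steps, Python scripts to look and compute and a tool call to move; the robot and the scene stay as the last step left them, time stands still between calls to the robot, and variables do not carry over. Pictures are saved under pics/ and viewed, at most 10 in all, crops included, and the job is handed in when it is done.

Besides the shell and the picture viewer there is one more tool, called after "Call:" as name(argument=value, ...) on one line, values as JSON. carry_out: Moves the arm, as the interface text tells. Its arguments: {"type":"object","properties":{"steps":{"type":"array","items":{"type":"object","properties":{"dx":{"type":"number"},"dy":{"type":"number"},"dz":{"type":"number"},"turn":{"type":"number"}}}},"gripper":{"type":"number"},"squeeze":{"type":"number"}},"required":["steps"]}

```bash
mkdir -p pics; python3 - <<'E'
from rig import *
import cv2
o=get_obs();print(o['clock'],o['tool_pos'],o['orientation'],o['ft_force'])
for n in("scene","top"):
    cv2.imwrite(f"pics/{n}0.png",camera(n))
E
```

```text
0.0 [ 0.26077001 -0.56733522  0.22146112] [-2.66702836e-04 -2.13629654e-01  9.76914114e-01  1.05572347e-03] [ 1.2809582  -0.31535752  0.1822047 ]
```

View pics/top0.png

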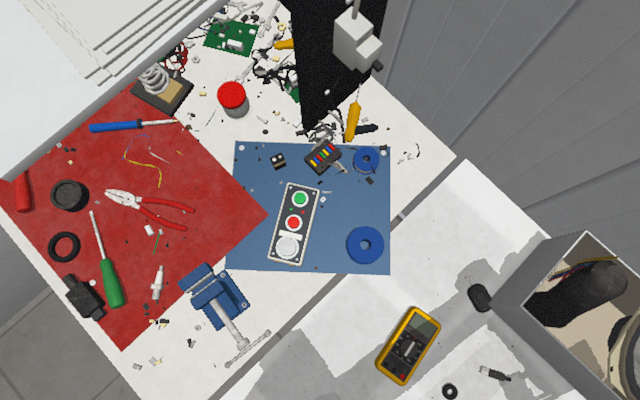

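View pics/scene0.png

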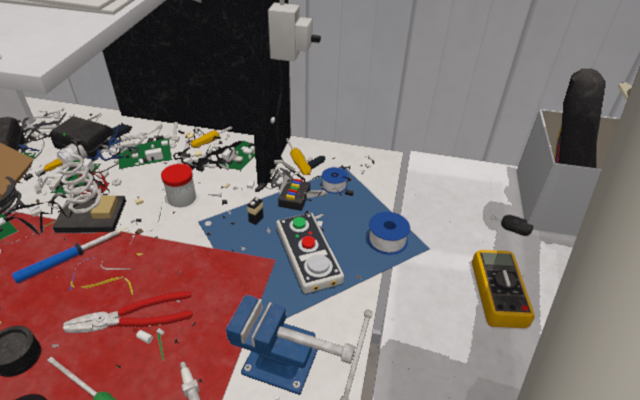

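The tester is in the top view at (293,222): green (300,199), red (293,222), steel plate (287,246). Nothing else resembles it: the red jar lid at (231,95) and the yellow multimeter at (408,345) are different objects. The battery is at (278,161), the fuses at (322,156), and the small reel at (366,160), with the big one at (365,245). In the scene view, green is at (299,224), red at (309,242) and the plate at (319,265). The vise is at (215,295) in the top view.

```bash
cat > h.py <<'E'
import cv2,numpy as np
from rig import *
def ray(m,p):
    K=np.array(m["camera_matrix"]);T=np.array(m["world_from_camera"])
    d=T[:3,:3]@np.linalg.solve(K,[*p,1.]);return T[:3,3],d/np.linalg.norm(d)
def plane(m,p,z):
    c,d=ray(m,p);return c+d*(z-c[2])/d[2]
def tri(*mp):
    A=np.zeros((3,3));b=np.zeros(3)
    for m,p in mp:
        c,d=ray(m,p);P=np.eye(3)-np.outer(d,d);A+=P;b+=P@c
    return np.linalg.solve(A,b)
def blob(im,near,kind,r=30):
    h=cv2.cvtColor(im,cv2.COLOR_BGR2HSV);H,S,V=cv2.split(h)
    k={'g':(H>45)&(H<90)&(S>100)&(V>60),'r':((H<8)|(H>172))&(S>130)&(V>80)}[kind].astype(np.uint8)
    w=np.zeros_like(k);cv2.circle(w,tuple(map(int,near)),r,1,-1)
    n,l,s,c=cv2.connectedComponentsWithStats(k*w)
    i=1+np.argmax(s[1:,4]);return c[i],s[i]
E
python3 - <<'E'
from h import *
np.set_printoptions(precision=4,suppress=True)
t,s=cv2.imread('pics/top0.png'),cv2.imread('pics/scene0.png');mt,ms=camera_model('top'),camera_model('scene')
g=[blob(t,(300,199),'g',14)[0],blob(s,(299,224),'g',14)[0]];r=[blob(t,(293,222),'r',14)[0],blob(s,(309,242),'r',14)[0]]
print(g,r)
for q in(g,r,[(287,246),(319,265)]):
    print(tri((mt,q[0]),(ms,q[1])),plane(mt,q[0],.038),plane(ms,q[1],.038))
for n,p,z in(('bat',(278,161),.048),('fuse',(322,156),.03),('sol',(366,160),.028),('big',(365,245),.03),('vise',(205,270),.06),('visehandle',(250,345),.06),('clamp',(357,40),.2)):print(n,plane(mt,p,z))
cv2.imwrite('pics/crop.png',cv2.resize(t[130:290,190:400],None,fx=3.5,fy=3.5,interpolation=cv2.INTER_CUBIC))
print(np.array(mt["world_from_camera"])[:3],)
E
```

```text
[array([299.6364, 197.9394]), array([298.6446, 221.9174])] [array([293.11, 222.05]), array([307.9718, 241.6268])]
[ 0.6348 -0.0665  0.0354] [ 0.634  -0.0668  0.038 ] [ 0.6327 -0.0649  0.038 ]
[ 0.5858 -0.0556  0.0356] [ 0.5854 -0.0557  0.038 ] [ 0.5837 -0.0544  0.038 ]
[ 0.5382 -0.0461  0.0293] [ 0.5384 -0.0455  0.038 ] [ 0.5307 -0.043   0.038 ]
bat [ 0.7062 -0.0218  0.048 ]
fuse [ 0.7244 -0.1091  0.03  ]
sol [ 0.7186 -0.1991  0.028 ]
big [ 0.5447 -0.1971  0.03  ]
vise [0.4879 0.1035 0.06  ]
visehandle [0.3569 0.0122 0.06  ]
clamp [ 0.8814 -0.1658  0.2   ]
[[ 0.023  -0.9767  0.2133  0.4491]
 [-0.9997 -0.0224  0.0054 -0.1117]
 [-0.0005 -0.2133 -0.977   0.8804]]
```

View pics/crop.png

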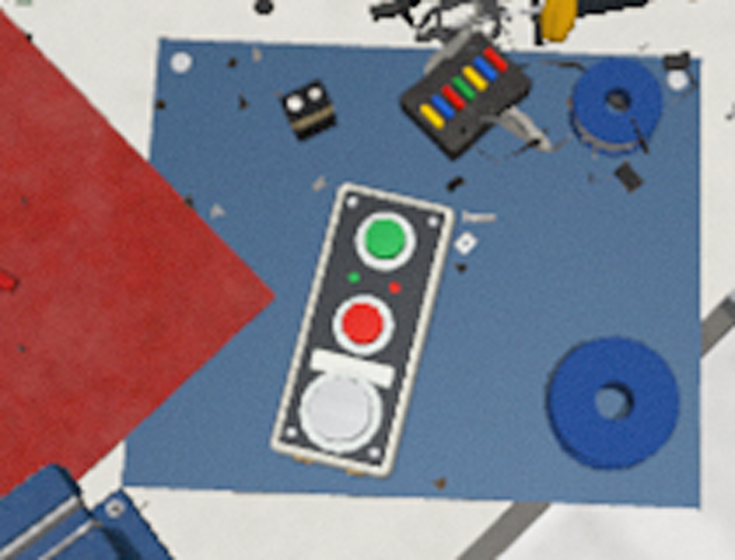

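The crop confirms the choice: plate at the lower end, red in the middle, green at the upper end, with nothing lying on the lid. The axis is red to green (0.049,-0.011), which puts the plate at about (0.537,-0.045). I'll close the fingers and go above it, with the finger closing line across the tester.

Call:
carry_out(steps=[{"dx":0.0153,"dy":0.029,"dz":-0.003,"turn":-2.07},{"dx":0.0153,"dy":0.029,"dz":-0.003,"turn":-2.07},{"dx":0.0153,"dy":0.029,"dz":-0.003,"turn":-2.07},{"dx":0.0153,"dy":0.029,"dz":-0.003,"turn":-2.07},{"dx":0.0153,"dy":0.029,"dz":-0.003,"turn":-2.07},{"dx":0.0153,"dy":0.029,"dz":-0.003,"turn":-2.07},{"dx":0.0153,"dy":0.029,"dz":-0.003,"turn":-2.07},{"dx":0.0153,"dy":0.029,"dz":-0.003,"turn":-2.07},{"dx":0.0153,"dy":0.029,"dz":-0.003,"turn":-2.07},{"dx":0.0153,"dy":0.029,"dz":-0.003,"turn":-2.07},{"dx":0.0153,"dy":0.029,"dz":-0.003,"turn":-2.07},{"dx":0.0153,"dy":0.029,"dz":-0.003,"turn":-2.07},{"dx":0.0153,"dy":0.029,"dz":-0.003,"turn":-2.07},{"dx":0.0153,"dy":0.029,"dz":-0.003,"turn":-2.07},{"dx":0.0153,"dy":0.029,"dz":-0.003,"turn":-2.07},{"dx":0.0153,"dy":0.029,"dz":-0.003,"turn":-2.07},{"dx":0.0153,"dy":0.029,"dz":-0.003,"turn":-2.07},{"dx":0.0153,"dy":0.029,"dz":-0.003,"turn":-2.07},{},{}], gripper=0, squeeze=5)

```text
invalid input at $.steps[18]: expected keys dx, dy, dz, turn
```

```bash
python3 - <<'E'
from h import *
np.set_printoptions(precision=4,suppress=True)
o=get_obs();print(o['clock'],o['tool_pos'],o['orientation'],o['ft_force'],o['finger_gap'],o['joint_positions'])
m=camera_model('wrist');im=camera('wrist');cv2.imwrite('pics/w1.png',im)
K=np.array(m["camera_matrix"]);T=np.linalg.inv(np.array(m["world_from_camera"]))
for p in([.5368,-.0446,.038],[.5858,-.0556,.038],[.6348,-.0666,.038],o['tool_pos']):
    q=K@(T[:3]@[*p,1]);print(q[:2]/q[2])
E
```

```text
0.1 [ 0.2608 -0.5674  0.2215] [-0.0003 -0.2137  0.9769  0.001 ] [ 0.0709 -0.692  -0.7843] 1.0024683604873674 [-0.8814  0.3855  0.0068 -0.0005 -1.194  -0.2586]
[551.3313 476.7909]
[527.2895 495.0928]
[504.2507 512.6311]
[320.9183 245.8231]
```

View pics/w1.png

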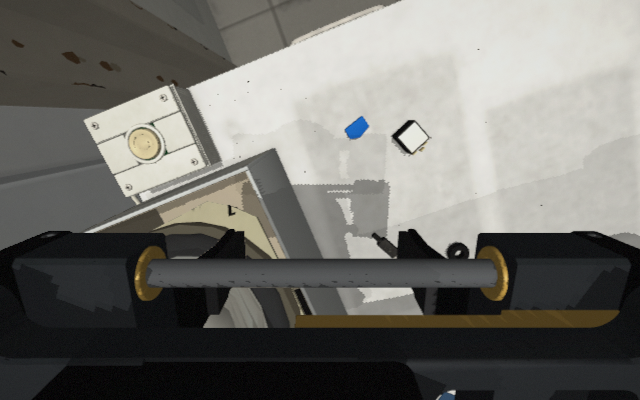

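That view shows the gripper beside a bin (the bare steel plate isn't in it yet), and the call was refused because of the empty rows. I'll check the bin's extent before crossing.

```bash
python3 - <<'E'
from h import *
np.set_printoptions(precision=3,suppress=True)
mt,ms=camera_model('top'),camera_model('scene')
print('hose top',tri((mt,(615,268)),(ms,(588,75))))
print('box far-left corner',tri((mt,(553,232)),(ms,(548,113))), 'near', tri((mt,(492,297)),(ms,(520,207))))
for z in(0.1,.2): print([plane(mt,p,z) for p in((553,232),(492,297),(615,268),(535,300))])
K=np.array(mt["camera_matrix"]);T=np.linalg.inv(np.array(mt["world_from_camera"]))
q=K@(T[:3]@[.261,-.567,.22,1]);print(q[:2]/q[2])
E
```

```text
hose top [ 0.492 -0.528  0.26 ]
box far-left corner [ 0.54  -0.503  0.174] near [ 0.455 -0.43   0.043]
[array([ 0.568, -0.529,  0.1  ]), array([ 0.451, -0.412,  0.1  ]), array([ 0.506, -0.633,  0.1  ]), array([ 0.448, -0.487,  0.1  ])]
[array([ 0.553, -0.475,  0.2  ]), array([ 0.451, -0.373,  0.2  ]), array([ 0.499, -0.566,  0.2  ]), array([ 0.448, -0.438,  0.2  ])]
[646.245 441.022]
```

The bin is at x ≥ 0.33, with its rim at about 0.17 m and the hose top at 0.26 m. I'll swing out to +y while rising, then go in and down.

Call:
carry_out(steps=[{"dx":0.008,"dy":0.035,"dz":0.008,"turn":-2.07},{"dx":0.008,"dy":0.035,"dz":0.008,"turn":-2.07},{"dx":0.008,"dy":0.035,"dz":0.008,"turn":-2.07},{"dx":0.008,"dy":0.035,"dz":0.008,"turn":-2.07},{"dx":0.008,"dy":0.035,"dz":0.008,"turn":-2.07},{"dx":0.008,"dy":0.035,"dz":0.008,"turn":-2.07},{"dx":0.008,"dy":0.035,"dz":0.008,"turn":-2.07},{"dx":0.008,"dy":0.035,"dz":0.008,"turn":-2.07},{"dx":0.008,"dy":0.035,"dz":0.008,"turn":-2.07},{"dx":0.008,"dy":0.035,"dz":0.008,"turn":-2.07},{"dx":0.0245,"dy":0.0215,"dz":-0.0165,"turn":-2.07},{"dx":0.0245,"dy":0.0215,"dz":-0.0165,"turn":-2.07},{"dx":0.0245,"dy":0.0215,"dz":-0.0165,"turn":-2.07},{"dx":0.0245,"dy":0.0215,"dz":-0.0165,"turn":-2.07},{"dx":0.0245,"dy":0.0215,"dz":-0.0165,"turn":-2.07},{"dx":0.0245,"dy":0.0215,"dz":-0.0165,"turn":-2.07},{"dx":0.0245,"dy":0.0215,"dz":-0.0165,"turn":-2.07},{"dx":0.0245,"dy":0.0215,"dz":-0.0165,"turn":-2.07},{"dx":0,"dy":0,"dz":0,"turn":0},{"dx":0,"dy":0,"dz":0,"turn":0}], gripper=0, squeeze=5)

```text
clock: 1.82
tool_pos: [0.537, -0.0449, 0.1685]
orientation: [-0.002, 0.109, 0.994, -0.001]
ft_force: [0.2, -0.4, -0.4]
finger_gap: 0.007
grasp_force: 0.0
```

```bash
python3 - <<'E'
from h import *
np.set_printoptions(precision=4,suppress=True)
o=get_obs();print(o['clock'],o['tool_pos'],o['finger_gap'],o['joint_positions'])
m=camera_model('wrist');im=camera('wrist');cv2.imwrite('pics/w2.png',im)
K=np.array(m["camera_matrix"]);T=np.linalg.inv(np.array(m["world_from_camera"]))
for p in([.5368,-.0446,.038],[.5858,-.0556,.038],[.6348,-.0666,.038],o['tool_pos']):
    q=K@(T[:3]@[*p,1]);print(q[:2]/q[2])
E
```

```text
1.8167 [ 0.537  -0.0449  0.1685] 0.007424935252113819 [ 0.2176  0.2882 -0.2806 -0.0003 -1.0061 -2.0059]
[321.4549 192.5206]
[321.2424 239.9015]
[321.0466 283.5436]
[321.0175 245.7577]
```

View pics/w2.png

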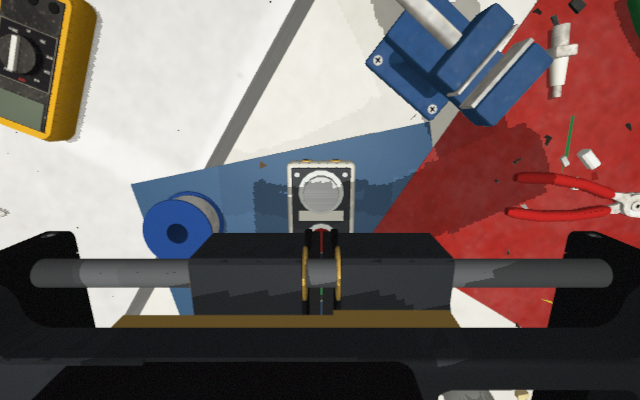

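The wrist view shows the plate centred at (321,193) against a predicted (321.5,192.5), so position and heading are good. Descending to about 8 mm above it.

Call:
carry_out(steps=[{"dx":0,"dy":0,"dz":-0.02,"turn":0},{"dx":0,"dy":0,"dz":-0.02,"turn":0},{"dx":0,"dy":0,"dz":-0.02,"turn":0},{"dx":0,"dy":0,"dz":-0.02,"turn":0},{"dx":0,"dy":0,"dz":-0.02,"turn":0},{"dx":0,"dy":0,"dz":-0.012,"turn":0},{"dx":0,"dy":0,"dz":-0.006,"turn":0},{"dx":0,"dy":0,"dz":-0.003,"turn":0},{"dx":0,"dy":0,"dz":0,"turn":0},{"dx":0,"dy":0,"dz":0,"turn":0}])

```text
clock: 2.7
tool_pos: [0.5376, -0.046, 0.0507]
orientation: [0.001, 0.11, 0.994, 0.0]
ft_force: [-0.1, -0.0, 0.9]
finger_gap: 0.002
grasp_force: 0.0
```

Call:
carry_out(steps=[{"dx":0,"dy":0,"dz":-0.001,"turn":0},{"dx":0,"dy":0,"dz":-0.001,"turn":0},{"dx":0,"dy":0,"dz":-0.001,"turn":0},{"dx":0,"dy":0,"dz":-0.001,"turn":0},{"dx":0,"dy":0,"dz":-0.001,"turn":0},{"dx":0,"dy":0,"dz":-0.001,"turn":0},{"dx":0,"dy":0,"dz":-0.001,"turn":0},{"dx":0,"dy":0,"dz":0,"turn":0}])

```text
clock: 3.37
tool_pos: [0.5368, -0.0459, 0.0423]
orientation: [-0.0, 0.11, 0.994, -0.0]
ft_force: [0.3, -0.3, 0.4]
finger_gap: 0.007
grasp_force: 0.0
```

Call:
carry_out(steps=[{"dx":0,"dy":0,"dz":-0.001,"turn":0},{"dx":0,"dy":0,"dz":-0.001,"turn":0},{"dx":0,"dy":0,"dz":-0.001,"turn":0},{"dx":0,"dy":0,"dz":-0.001,"turn":0},{"dx":0,"dy":0,"dz":-0.001,"turn":0},{"dx":0,"dy":0,"dz":-0.001,"turn":0},{"dx":0,"dy":0,"dz":0,"turn":0},{"dx":0,"dy":0,"dz":0,"turn":0}])

```text
clock: 4.03
tool_pos: [0.537, -0.0459, 0.0366]
orientation: [-0.0, 0.11, 0.994, -0.0]
ft_force: [-0.8, 0.1, 1.5]
finger_gap: 0.002
grasp_force: 0.8
```

```bash
python3 - <<'E'
from h import *
F=[];Z=[]
for i in range(5):
    camera('top');o=get_obs();F.append(o['ft_force'][2]);Z.append(o['tool_pos'][2])
print(np.round(F,2),np.round(Z,4))
E
```

```text
[1.62 2.33 1.87 2.18 1.28] [0.0366 0.0367 0.0367 0.0367 0.0366]
```

The force averages 1.85 N, so the plate has sunk about 1.5 mm. One more mm, then hold for about 1.5 s.

Call:
carry_out(steps=[{"dx":0,"dy":0,"dz":-0.0005,"turn":0},{"dx":0,"dy":0,"dz":-0.0005,"turn":0},{"dx":0,"dy":0,"dz":-0.0005,"turn":0},{"dx":0,"dy":0,"dz":0,"turn":0},{"dx":0,"dy":0,"dz":0,"turn":0},{"dx":0,"dy":0,"dz":0,"turn":0},{"dx":0,"dy":0,"dz":0,"turn":0},{"dx":0,"dy":0,"dz":0,"turn":0},{"dx":0,"dy":0,"dz":0,"turn":0},{"dx":0,"dy":0,"dz":0,"turn":0},{"dx":0,"dy":0,"dz":0,"turn":0},{"dx":0,"dy":0,"dz":0,"turn":0},{"dx":0,"dy":0,"dz":0,"turn":0},{"dx":0,"dy":0,"dz":0,"turn":0},{"dx":0,"dy":0,"dz":0,"turn":0},{"dx":0,"dy":0,"dz":0,"turn":0},{"dx":0,"dy":0,"dz":0,"turn":0},{"dx":0,"dy":0,"dz":0,"turn":0},{"dx":0,"dy":0,"dz":0,"turn":0},{"dx":0,"dy":0,"dz":0,"turn":0}])

```text
clock: 5.95
tool_pos: [0.537, -0.0459, 0.0351]
orientation: [-0.0, 0.11, 0.994, 0.0]
ft_force: [-1.2, -0.2, 2.7]
finger_gap: 0.007
grasp_force: 1.4
```

```bash
python3 - <<'E'
from h import *
F=[];Z=[]
for i in range(4):
    camera('top');o=get_obs();F.append(o['ft_force'][2]);Z.append(o['tool_pos'][2])
print(np.round(F,2),np.round(Z,4))
E
```

```text
[2.58 2.31 3.35 2.42] [0.0351 0.0351 0.0351 0.035 ]
```

It held steady at 2.7 N (about 3 mm sunk) for over 1.5 s. Lifting off, then checking the post beyond green before moving there.

Call:
carry_out(steps=[{"dx":0,"dy":0,"dz":0.002,"turn":0},{"dx":0,"dy":0,"dz":0.003,"turn":0},{"dx":0,"dy":0,"dz":0.005,"turn":0},{"dx":0,"dy":0,"dz":0.01,"turn":0},{"dx":0,"dy":0,"dz":0.01,"turn":0},{"dx":0,"dy":0,"dz":0.01,"turn":0},{"dx":0,"dy":0,"dz":0,"turn":0}])

```text
clock: 6.73
tool_pos: [0.5388, -0.0456, 0.078]
orientation: [0.003, 0.109, 0.994, 0.001]
ft_force: [0.4, 0.8, 0.6]
finger_gap: 0.011
grasp_force: 0.0
```

```bash
python3 - <<'E'
from h import *
np.set_printoptions(precision=3,suppress=True)
mt,ms=camera_model('top'),camera_model('scene')
print('fixture',tri((mt,(357,45)),(ms,(288,30))),tri((mt,(377,66)),(ms,(316,39))))
o=get_obs();print(o['ft_force'],o['tool_pos'])
cv2.imwrite('pics/t2.png',camera('top'))
E
```

```text
fixture [ 0.816 -0.156  0.294] [ 0.785 -0.189  0.284]
[0.38  0.826 0.591] [ 0.539 -0.046  0.078]
```

View pics/t2.png

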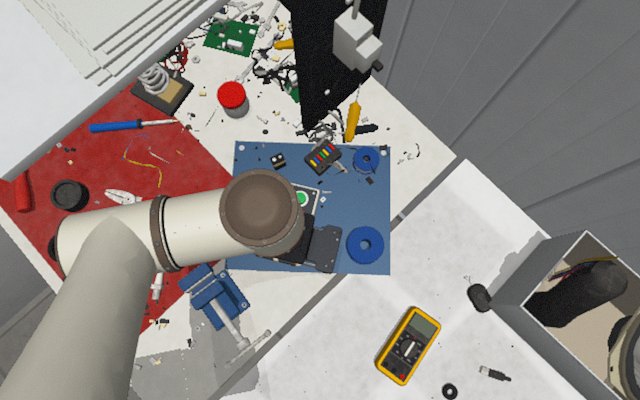

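The top view shows the arm above the tester, green visible at (302,199), and the fuses, battery and reels unmoved. The hanging fixture is at least 0.13 m from the green position, so I'll move over green.

Call:
carry_out(steps=[{"dx":0.0122,"dy":-0.0027,"dz":0,"turn":0},{"dx":0.0122,"dy":-0.0027,"dz":0,"turn":0},{"dx":0.0122,"dy":-0.0027,"dz":0,"turn":0},{"dx":0.0122,"dy":-0.0027,"dz":0,"turn":0},{"dx":0.0122,"dy":-0.0027,"dz":0,"turn":0},{"dx":0.0122,"dy":-0.0027,"dz":0,"turn":0},{"dx":0.0122,"dy":-0.0027,"dz":0,"turn":0},{"dx":0.0122,"dy":-0.0027,"dz":0,"turn":0},{"dx":0,"dy":0,"dz":0,"turn":0},{"dx":0,"dy":0,"dz":0,"turn":0},{"dx":0,"dy":0,"dz":0,"turn":0}])

```text
clock: 7.7
tool_pos: [0.6336, -0.0674, 0.0745]
orientation: [-0.001, 0.11, 0.994, -0.0]
ft_force: [-0.1, 0.5, 0.1]
finger_gap: 0.007
grasp_force: 0.0
```

```bash
python3 - <<'E'
from h import *
np.set_printoptions(precision=4,suppress=True)
s=camera('scene');o=get_obs();print(o['tool_pos'],o['ft_force'])
cv2.imwrite('pics/s2.png',cv2.resize(s[150:310,200:420],None,fx=3.5,fy=3.5,interpolation=cv2.INTER_CUBIC))
E
```

```text
[ 0.6337 -0.0674  0.0747] [-0.1329 -0.4227  0.3924]
```

View pics/s2.png

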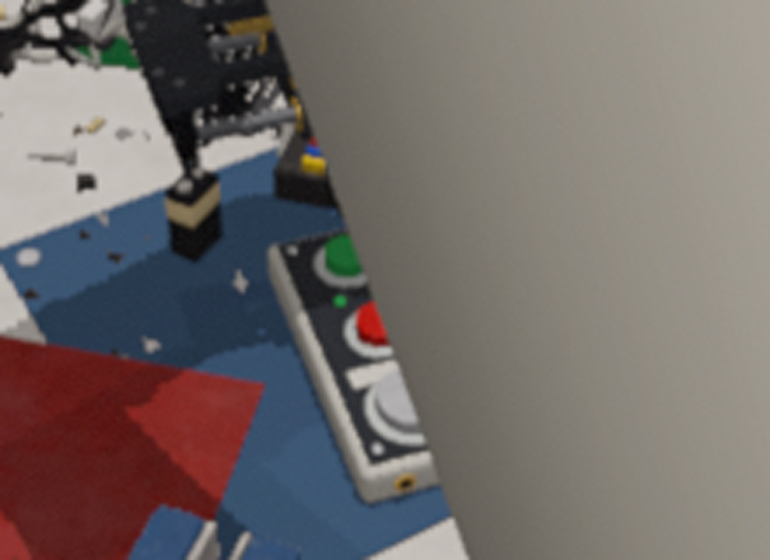

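```bash
python3 - <<'E'
from h import *
m=camera_model('scene')
K=np.array(m["camera_matrix"]);T=np.linalg.inv(np.array(m["world_from_camera"]))
a=np.array([.22,.976]);b=np.array([.976,-.22]);c=np.array([.6337,-.0674])
for n,p in [('tcp',[*c,.0747])]+[(f'{s}{t}{h}',[*(c+a*s*.095+b*t*.0375),h]) for s in(1,)for t in(1,-1)for h in(.145,.25)]+[('battop',[.706,-.022,.048])]:
    q=K@(T[:3]@[*p,1]);q=q[:2]/q[2];print(n,q,(q-[200,150])*3.5)
E
```

```text
tcp [299.51289822 205.55718844] [348.29514378 194.45015954]
110.145 [236.09936223 170.49786008] [126.34776779  71.74251028]
110.25 [229.61656004 113.92241037] [ 103.65796015 -126.27156372]
1-10.145 [246.74549651 199.91478828] [163.60923778 174.70175897]
1-10.25 [240.89192497 142.00478823] [143.12173738 -27.98324118]
battop [257.36074012 201.91146545] [200.76259041 181.69012907]
```

The black shape over the battery matches the gripper body's projected corner at z = 0.145 m, about 0.1 m above the battery, so it is only perspective. The tester hasn't moved. Descending on green.

Call:
carry_out(steps=[{"dx":0.0005,"dy":0.0003,"dz":-0.008,"turn":0},{"dx":0,"dy":0,"dz":-0.008,"turn":0},{"dx":0,"dy":0,"dz":-0.008,"turn":0},{"dx":0,"dy":0,"dz":-0.005,"turn":0},{"dx":0,"dy":0,"dz":-0.003,"turn":0},{"dx":0,"dy":0,"dz":-0.001,"turn":0},{"dx":0,"dy":0,"dz":-0.001,"turn":0},{"dx":0,"dy":0,"dz":-0.001,"turn":0},{"dx":0,"dy":0,"dz":-0.001,"turn":0},{"dx":0,"dy":0,"dz":-0.001,"turn":0},{"dx":0,"dy":0,"dz":-0.001,"turn":0},{"dx":0,"dy":0,"dz":-0.001,"turn":0},{"dx":0,"dy":0,"dz":0,"turn":0},{"dx":0,"dy":0,"dz":0,"turn":0}])

```text
clock: 8.92
tool_pos: [0.6353, -0.0672, 0.0364]
orientation: [0.0, 0.109, 0.994, 0.0]
ft_force: [-0.1, -0.4, 1.9]
finger_gap: 0.006
grasp_force: 0.9
```

```bash
python3 - <<'E'
from h import *
F=[];Z=[]
for i in range(4):
    camera('top');o=get_obs();F.append(o['ft_force'][2]);Z.append(o['tool_pos'][2])
print(np.round(F,2),np.round(Z,4),o['tool_pos'])
E
```

```text
[1.25 2.45 1.9  2.32] [0.0364 0.0363 0.0363 0.0363] [ 0.6353386  -0.06714138  0.03629476]
```

Contact at about 2 N, so about 2 mm down. Another 4.5 mm takes it close to the stop.

Call:
carry_out(steps=[{"dx":0,"dy":0,"dz":-0.001,"turn":0},{"dx":0,"dy":0,"dz":-0.001,"turn":0},{"dx":0,"dy":0,"dz":-0.001,"turn":0},{"dx":0,"dy":0,"dz":-0.001,"turn":0},{"dx":0,"dy":0,"dz":-0.0005,"turn":0},{"dx":0,"dy":0,"dz":0,"turn":0},{"dx":0,"dy":0,"dz":0,"turn":0},{"dx":0,"dy":0,"dz":0,"turn":0},{"dx":0,"dy":0,"dz":0,"turn":0}])

```text
clock: 9.87
tool_pos: [0.6354, -0.0672, 0.0318]
orientation: [0.0, 0.109, 0.994, 0.0]
ft_force: [-0.0, 0.8, 4.6]
finger_gap: 0.005
grasp_force: 2.4
```

```bash
python3 - <<'E'
from h import *
F=[];Z=[]
for i in range(5):
    camera('top');o=get_obs();F.append(o['ft_force'][2]);Z.append(o['tool_pos'][2])
print(np.round(F,2),np.round(Z,4),o['tool_pos'])
E
```

```text
[4.13 4.54 4.09 4.02 5.35] [0.0318 0.0317 0.0317 0.0317 0.0317] [ 0.63537111 -0.06716885  0.03170179]
```

4.45 N corresponds to about 6 mm, which is well down. Withdrawing up and back.

Call:
carry_out(steps=[{"dx":0,"dy":0,"dz":0.002,"turn":0},{"dx":0,"dy":0,"dz":0.003,"turn":0},{"dx":0,"dy":0,"dz":0.005,"turn":0},{"dx":0,"dy":0,"dz":0.01,"turn":0},{"dx":0,"dy":0,"dz":0.02,"turn":0},{"dx":0,"dy":0,"dz":0.02,"turn":0},{"dx":0,"dy":0,"dz":0.02,"turn":0},{"dx":0,"dy":0,"dz":0.02,"turn":0},{"dx":-0.02,"dy":0,"dz":0.02,"turn":0},{"dx":-0.025,"dy":-0.005,"dz":0.02,"turn":0},{"dx":-0.025,"dy":-0.01,"dz":0.02,"turn":0},{"dx":-0.025,"dy":-0.015,"dz":0.02,"turn":0},{"dx":-0.025,"dy":-0.015,"dz":0.015,"turn":0},{"dx":-0.025,"dy":-0.015,"dz":0,"turn":0},{"dx":-0.025,"dy":-0.015,"dz":0,"turn":0},{"dx":-0.015,"dy":-0.01,"dz":0,"turn":0},{"dx":0,"dy":0,"dz":0,"turn":0},{"dx":0,"dy":0,"dz":0,"turn":0},{"dx":0,"dy":0,"dz":0,"turn":0}])

```text
clock: 11.7
tool_pos: [0.4507, -0.1521, 0.2266]
orientation: [0.0, 0.11, 0.994, -0.0]
ft_force: [0.5, -0.1, 0.3]
finger_gap: 0.003
grasp_force: 0.0
```

```bash
python3 - <<'E'
from h import *
t=camera('top');o=get_obs();print(o['clock'],o['tool_pos'],o['ft_force'],np.abs(o['dq']).max())
t0=cv2.imread('pics/top0.png')
print(blob(t,(300,199),'g',14)[0],blob(t0,(300,199),'g',14)[0])
cv2.imwrite('pics/t3.png',np.hstack([cv2.resize(i[130:290,230:400],None,fx=2.3,fy=2.3) for i in(t0,t)]))
E
```

```text
11.75 [ 0.45090265 -0.15189833  0.22639101] [0.48597239 0.43227594 0.31201019] 0.009230939887422017
[299.63636364 197.93939394] [299.63636364 197.93939394]
```

View pics/t3.png

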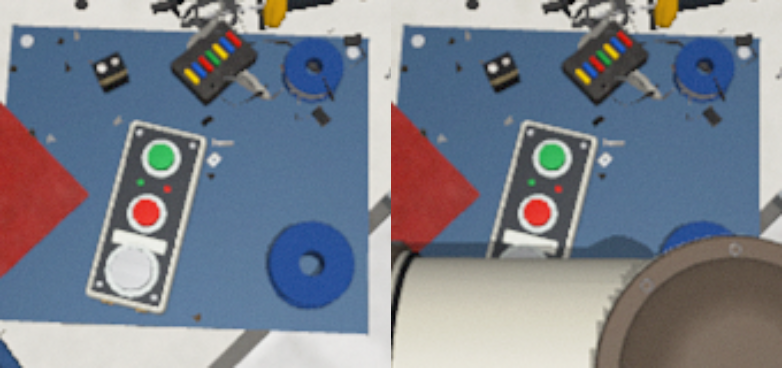

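The before and after views match: tester, fuses, battery and small reel are where they were, and the arm is at z = 0.226 m with no contact.

```bash
python3 -c "
from rig import *
print(finish_job())"
```

```text
the job is handed in; nothing more can be done
None
```

I touched the steel plate lightly (about 3 mm, held over 1.5 s) and released it, then pressed green about 6 mm down and withdrew clear; the top view showed nothing moved, red was never touched, and the job is handed in.

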